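# Nest and cap the stacking snack cups

### The job

Stack the green snack cups for the drawer: first nest the deep cup from the bento box fully into the deep cup standing on the round cork mat, then nest the shallow cup fully into that one, and last fit the green cup lid fully home on the shallow cup. Leave the stack standing upright on the cork mat, and do not disturb the fork, the spoon rest or the drink bottle.

Things in the scene. Friction and masses are not known exactly. Their poses are not given: they have to be found in the camera images.
- mat: Round cork mat, 150 mm in diameter, 6 mm thick, fixed to the bench. Origin: centre of its underside (add 6 mm for its top).
- bento: Open blue bento box, fixed: 160 mm (x) by 230 mm (y), walls 36 mm high and 5 mm thick, floor 5 mm thick; a lower divider makes two bays 150 mm (x) by 107 mm (y), centres at y = -56 and +56 mm. The deep and the shallow cup stand in the bays, one in each, in either order. Origin: centre of its underside.
- cup_base: Green silicone cup, deep, stands on the cork mat and stays as the bottom of the stack. Foot 44 mm wide; body widens to 56 mm at 44 mm up, then steps out to a straight collar 66 mm across, 38 mm tall; height 82 mm. Wall 3 mm, mouth 60 mm, inner floor 5 mm up. Nested in another, its step sits on the lower rim. Origin: centre of the foot's underside, z up.
- cup_deep: Green silicone cup, the deep one of the two in the bento box. Foot 44 mm wide; body widens to 56 mm at 44 mm up, then steps out to a straight collar 66 mm across, 38 mm tall; height 82 mm. Wall 3 mm, mouth 60 mm, inner floor 5 mm up. Nested in another, its step sits on the lower rim; its origin is then 38 mm above the mat cup's. Origin: centre of the foot's underside, z up.
- cup_shallow: Green silicone cup, the shallow one of the two in the bento box. Foot 44 mm wide; body widens to 56 mm at 24 mm up, then steps out to a straight collar 66 mm across, 38 mm tall; height 62 mm. Wall 3 mm, mouth 60 mm, inner floor 5 mm up. Nested in another, its step sits on the lower rim; its origin is then 58 mm above the deep cup's. Origin: centre of the foot's underside, z up.
- cup_lid: Green silicone plug lid, loose, plug down on the bench. Plug 50 mm across at the bottom, 54 mm at 14 mm up; flange 66 mm across from 14 to 22 mm; grip bar 50 mm long (x), 14 mm wide (y) from 22 to 50 mm up. Home, its flange sits on the shallow cup's rim and its origin is 48 mm above that cup's. Origin: centre of the plug's underside, z up.
- fork: Bamboo fork, 154 mm long (x), 24 mm wide, 6 mm thick, lying on the bench. Not to be disturbed. Origin: centre of its underside.
- spoon_rest: White ceramic spoon rest, a round dish 100 mm in diameter and 16 mm high with a tab to 91 mm from the centre along its x. Not to be disturbed. Origin: under the dish centre.
- drink_bottle: Stainless steel drink bottle, 68 mm in diameter, 200 mm tall. Not to be disturbed. Origin: centre of its underside.
Not all that is in view belongs to the job. Leave any blue look-alike of the cup_shallow alone.

How it is judged (in metres and radians):
On the way, in this order (a step that is already met when the one before it is completed fails the run):
1. the deep cup from the bento box is fully nested in the cup on the cork mat and let go (horizontal distance between cup_base and mat below 0.052 m and angle between cup_base's own z axis and vertical below 0.08 rad and height (world z) of cup_base between 0.002 and 0.01 m and z of cup_deep in the frame of cup_base between 0.035 and 0.042 m and horizontal distance between cup_deep and cup_base below 0.006 m and angle between cup_deep's own z axis and vertical below 0.1 rad and contact force between the fingers and cup_deep below 0.1 N and contact force between the fingers and cup_base below 0.1 N), for 0.2 s.
2. the shallow cup is fully nested in the deep cup on top of that and let go (horizontal distance between cup_base and mat below 0.052 m and angle between cup_base's own z axis and vertical below 0.08 rad and height (world z) of cup_base between 0.002 and 0.01 m and z of cup_deep in the frame of cup_base between 0.035 and 0.042 m and horizontal distance between cup_deep and cup_base below 0.006 m and angle between each of cup_deep, cup_shallow's own z axis and vertical below 0.1 rad and z of cup_shallow in the frame of cup_deep between 0.055 and 0.062 m and horizontal distance between cup_shallow and cup_deep below 0.006 m and contact force between the fingers and cup_shallow below 0.1 N and contact force between the fingers and cup_deep below 0.1 N), for 0.2 s.
At the end, for the whole second after the job is handed in: Bottom cup upright, within 52 mm of the mat's centre; then deep cup 38 mm above it, shallow cup 58 mm above that, lid 48 mm above that (each foot to foot, -3/+4 mm), concentric within 6 mm, upright within 0.1 rad (bottom cup 0.08), at rest and let go (all of step 2 and z of cup_lid in the frame of cup_shallow between 0.045 and 0.052 m and horizontal distance between cup_lid and cup_shallow below 0.006 m and angle between cup_lid's own z axis and vertical below 0.1 rad and contact force between the fingers and cup_base below 0.1 N and contact force between the fingers and cup_lid below 0.1 N and linear speed of each of cup_base, cup_deep, cup_shallow, cup_lid below 0.02 m/s); the robot touches nothing.
It fails at once if the fork, spoon rest or drink bottle is moved more than 30 mm (distance of any of fork, spoon_rest, drink_bottle from where it was at the start of the episode above 0.03 m).
It fails at once if the drink bottle is tipped (angle between drink_bottle's own z axis and vertical above 0.3 rad).
It also fails if it takes over 67 s, if anything falls off the work surface, if the arm or the gripper's body presses on something with over 40 N, if the wrist force passes 120 N, or if a joint passes its speed limit or range.

### The arm

A 6-joint arm with a two-finger parallel gripper is mounted at the origin on the work surface. World frame = base frame: x ahead of the robot, y to its left, z up, the work surface at z = 0. Lengths are in mm, angles in rad, forces in N, time in s.
With the tool pointing down it reaches from about 275 to 750 mm from the base axis. Payload 10.2 kg.
Tool frame: the origin (TCP) lies midway between the tips of the shut fingers; the grasp point (between the pads) lies 19 mm behind it; z points along the fingers, y is the line along which they close (so a half turn about z gives the same grasp; the last joint's range is limited). The gripper opens to 85 mm and grips with 20 to 120 N. Pads are 22 mm wide; open, the fingers measure 114 mm over their backs; the gripper's body (76 mm by 85 mm) begins 54 mm behind the grasp point. The pads swing forward as they close: fully open they stand 13 mm farther back than shut.
Start: joints at [-1.522, 0.313, 1.498, -0, 1.331, -0.223], TCP at [140.931, -505.737, 231.294] pointing down, gripper open.
Joint ranges: [-2.94, 2.94], [-0.97, 2.17], [0.19, 2.56], [-1.23, 4.37], [0.02, 3.11], [-2.88, 2.88]. Speed limits (rad/s): [2.39, 2.39, 3.01, 3.14, 3.14, 3.14].

### API

Orientations are given as a unit quaternion [w, x, y, z].
In Python, from rig import ctrl gives the robot as it stands.
- The arm moves only by the tool arm_command, never from a script. Its argument "increments" is a list of rows, each an object with "dr": the turn, a rotation vector about the tool's x, y, z in units of pi/4 rad (1.0 is pi/4 rad), a list of three; "offset": the shift along the tool's x, y, z in units of 120 mm (1.0 is 120 mm), a list of three; "hand": the opening, from -1 (shut) to 1 (fully open). A call has 1 to 8 rows; each row shifts and turns the commanded pose from where the row before left it, along the tool's axes as they then stand; what a row does not reach is not made up. A row lasts 1/10 s, in which the tool goes at most 50 mm and 8.59 degrees, less where a joint would pass 70% of its speed; a pose out of reach is approached as far as the arm can. A call with a number of a shift or a turn outside -1 to 1 is refused whole. A call with a gripper value outside its range is refused whole. The fingers move at their own pace and stop on an object; "grip_force" is the grip in N (left out, the last holds). Time passes only in rows, so rows that do not move let the fingers close. It gives the time, the measured TCP pose, the force, the opening and the grip force at its end, in the units of the state.
- ctrl.sense(): the state, without advancing time (a new reading comes with each control period).
- ctrl.capture(name): name is "side" or "top" or "wrist"; returns the picture (420x560x3 uint8, red, green, blue); there is no depth.
- ctrl.camera_info(name): a dict with "K" (3x3 intrinsics, pixels), "R" (3x3) and "t" (3): a world point X has camera coordinates R X + t. Camera axes: x right, y down, z forward; pixel columns grow to the right and rows downward; lengths in mm; the calibration is good to about 2 mm. A picture is of the moment at which its call begins: read the wrist's pose just before it. camera_info takes no time and is no camera call; for the wrist camera it gives the pose at the moment of the call.
- ctrl.finish_job(): hands the job in; it is judged then, once.
The state is a dict: "time_s": time; "joints": joint angles; "dq": joint speeds; "tau": joint torques, N m; "eef_pos": TCP position; "ee_rot": TCP orientation; "force": force on the tool from outside, world axes, zero at the start; "wrist_torque": the same for the moment, N m; "grip_width": opening from 0.0 (shut) to 1.0 (fully open); "grip_force": force on a finger pad.
Only numpy, scipy, OpenCV 4.12 (cv2) and the standard library are available. Lean on these libraries where they do the work, as an engineer would, in place of code of your own. Each camera call takes 0.05 s, during which the arm holds its last target. There are 200 camera calls.

## Working session

There is one attempt and no reset: what is moved stays moved. The work goes in short steps, Python scripts to look and compute and a tool call to move; the robot and the scene stay as the last step left them, time stands still between calls to the robot, and variables do not carry over. Pictures are saved under pics/ and viewed, at most 12 in all, crops included, and the job is handed in when it is done.

Besides the shell and the picture viewer there is one more tool, called after "Request:" as a command line: name --argument value ..., lists and objects as JSON in quotes. arm_command: Moves the arm, as the interface text tells. Shifts and turns lie within -1 to 1; 1 stands for 120 mm of shift or pi/4 rad of turn. Its arguments: {"type":"object","properties":{"increments":{"type":"array"},"grip_force":{"type":"number"}},"required":["increments"]}

```bash
mkdir -p pics; ls; python3 - <<'E'
from rig import ctrl
import cv2,numpy as np
for n in("top","side"):
    im=ctrl.capture(n); cv2.imwrite(f"pics/{n}0.png",im[:,:,::-1])
    c=ctrl.camera_info(n); print(n,np.round(c["K"],1).tolist(),np.round(c["R"],4).tolist(),np.round(c["t"],1).tolist())
s=ctrl.sense();print(s["time_s"],s["eef_pos"],s["ee_rot"],s["grip_width"])
E
```

```text
pics
top [[493.6, 0.0, 278.2], [0.0, 493.6, 209.2], [0.0, 0.0, 1.0]] [[-0.0179, -0.9997, 0.0149], [-0.9873, 0.0154, -0.1579], [0.1577, -0.0175, -0.9873]] [12.7, 587.2, 1215.6]
side [[444.0, 0.0, 286.1], [0.0, 444.0, 209.4], [0.0, 0.0, 1.0]] [[-0.7351, -0.6779, 0.0089], [-0.4918, 0.5242, -0.6952], [0.4666, -0.5154, -0.7188]] [444.3, 294.7, 730.0]
0.1 [ 140.9100904  -505.49582974  230.80422584] [-5.77686934e-04  9.90778809e-01  1.35488064e-01  4.69177866e-05] 1.002906183115447
```

View pics/top0.png

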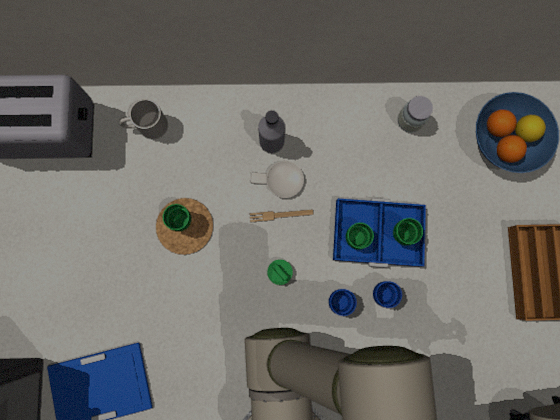

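View pics/side0.png

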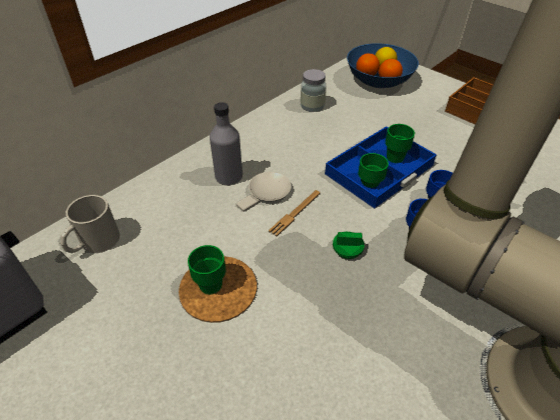

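```bash
cat > h.py <<'E'
from rig import ctrl
import cv2,numpy as np
from scipy.optimize import minimize
def proj(c,P):
    q=np.atleast_2d(P)@np.array(c["R"]).T+np.array(c["t"]).ravel(); u=q@np.array(c["K"]).T
    return u[:,:2]/u[:,2:]
def ray(c,uv,z):
    R=np.array(c["R"]);o=-R.T@np.array(c["t"]).ravel()
    d=R.T@np.linalg.inv(c["K"])@np.array([uv[0],uv[1],1.]);return (o+d*(z-o[2])/d[2])[:2]
def circ(x,y,z,r,n=60):
    a=np.linspace(0,2*np.pi,n,endpoint=False);return np.c_[x+r*np.cos(a),y+r*np.sin(a),0*a+z]
deep=[(0,22),(44,28),(44,33),(82,33)];shal=[(0,22),(24,28),(24,33),(62,33)];lid=[(0,25),(14,27),(14,33),(22,33)]
S=8
def sil(c,x,y,z0,prof,shape):
    m=np.zeros(shape,np.uint8)
    for a,b in zip(prof,prof[1:]):
        p=np.vstack([proj(c,circ(x,y,z0+h,r)) for h,r in (a,b)])
        cv2.fillConvexPoly(m,cv2.convexHull(np.round(p*S).astype(np.int32)),1,cv2.LINE_8,3)
    return m
def masks(im):
    hsv=cv2.cvtColor(im,cv2.COLOR_RGB2HSV);h,s,v=cv2.split(hsv)
    g=((h>45)&(h<85)&(s>110)&(v>25)).astype(np.uint8);b=((h>100)&(h<130)&(s>110)).astype(np.uint8)
    return g,b
def fit(views,guess,z0,prof,sub=4):
    # views: list of (cam,green,blue); cost 1-IoU summed, near the guess, upsampled
    vs=[]
    for c,g,b in views:
        p=proj(c,[guess[0],guess[1],z0+40])[0]; r=60
        x0,y0=np.maximum((p-r).astype(int),0);K=np.array(c["K"],float).copy();K[0,2]-=x0;K[1,2]-=y0
        K[0,2]+=.5;K[1,2]+=.5;K[:2]*=sub;K[0,2]-=.5;K[1,2]-=.5
        G=g[y0:y0+2*r,x0:x0+2*r];B=b[y0:y0+2*r,x0:x0+2*r]
        up=lambda m:cv2.resize(m*255,None,fx=sub,fy=sub,interpolation=cv2.INTER_LINEAR)>127
        n,l=cv2.connectedComponents(G);q=p-[x0,y0]
        ids=[i for i in range(1,n) if (l==i).sum()>60];
        best=min(ids,key=lambda i:np.hypot(*(np.argwhere(l==i).mean(0)[::-1]-q)))
        vs.append((dict(K=K,R=c["R"],t=c["t"]),up((l==best).astype(np.uint8)),up(B)))
    def cost(p):
        t=0
        for c,G,B in vs:
            m=sil(c,p[0],p[1],z0,prof,G.shape).astype(bool)&~B
            t+=1-(m&G).sum()/max((m|G).sum(),1)
        return t
    r=minimize(cost,guess,method="Nelder-Mead",options=dict(initial_simplex=[guess,np.add(guess,[12,0]),np.add(guess,[0,12])],xatol=.1,fatol=1e-4))
    return np.round(r.x,1),round(r.fun,3)
E
python3 - <<'E'
from h import *
V={n:(ctrl.camera_info(n),*masks(cv2.imread(f"pics/{n}0.png")[:,:,::-1].copy())) for n in("top","side")}
c=V["top"][0]
for nm,uv,z in(("mat",(185,225),6),("fork",(281,214),3),("dish",(286,180),10),("bottle",(272,148),0),("bento",(380,233),20),("blue1",(342,302),40),("blue2",(387,295),40)):print(nm,ray(c,uv,z).round())
for nm,uv,z0,ps in(("base",(177,217),6,[deep]),("A",(360,236),5,[deep,shal]),("B",(408,231),5,[deep,shal]),("lid",(281,272),0,[lid])):
    for p in ps:
        g=ray(c,uv,z0+40)
        print(nm,p[-1][0],[fit(v,g,z0,p) for v in([V["top"]],[V["side"]],list(V.values()))])
im=cv2.imread("pics/top0.png");a=cv2.resize(im[245:320,240:315],None,fx=6,fy=6,interpolation=cv2.INTER_CUBIC)
hsv=cv2.cvtColor(im,cv2.COLOR_BGR2HSV)
o=(np.array(V["top"][0]["R"]).T@-np.array(V["top"][0]["t"]).ravel());print("cam",o)
# mat ellipse: brown
h,s,v=cv2.split(hsv);m=((h>5)&(h<22)&(s>90)).astype(np.uint8);m[:, :140]=0;m[:,230:]=0;m[:180]=0;m[270:]=0
m|=V["top"][1]*0
cn=np.vstack(cv2.findContours(m,0,1)[0]);hu=cv2.convexHull(cn);e=cv2.fitEllipse(hu);print(e,ray(c,e[0],6))
# bento ellipse
b=V["top"][2].copy();b[:190]=0;b[275:]=0;b[:,:325]=0;b[:,435:]=0
q=cv2.boxPoints(cv2.minAreaRect(np.vstack(cv2.findContours(b,0,1)[0])));print([ray(c,x,30).round().tolist() for x in q])
cv2.imwrite("pics/lidcrop.png",a)
E
```

```text
mat [556. 247.]
fork [581.  -5.]
dish [671. -20.]
bottle [763.  16.]
bento [ 525. -261.]
blue1 [ 351. -153.]
blue2 [ 366. -266.]
base 82 [(array([567.4, 257.1]), np.float64(0.099)), (array([568.2, 254.5]), np.float64(0.063)), (array([567.5, 256.2]), np.float64(0.165))]
A 82 [(array([ 516.2, -198.6]), np.float64(0.045)), (array([ 507.6, -190.3]), np.float64(0.526)), (array([ 511.4, -196.4]), np.float64(0.569))]
A 62 [(array([ 514.2, -200.5]), np.float64(0.042)), (array([ 516.5, -203.9]), np.float64(0.529)), (array([ 517.2, -202.5]), np.float64(0.573))]
B 82 [(array([ 523.3, -321.3]), np.float64(0.033)), (array([ 521.5, -317.2]), np.float64(0.493)), (array([ 523.4, -320.6]), np.float64(0.532))]
B 62 [(array([ 524.5, -325.2]), np.float64(0.031)), (array([ 533.1, -343.4]), np.float64(0.554)), (array([ 524.8, -325.9]), np.float64(0.604))]
lid 22 [(array([429.5,   1.5]), np.float64(0.084)), (array([ 4.295e+02, -3.000e-01]), np.float64(0.072)), (array([429.6,   0.5]), np.float64(0.161))]
cam [ 388.33565344   25.02494843 1292.78691692]
((184.07249450683594, 225.89340209960938), (55.48695755004883, 57.0190544128418), 55.36894226074219) [553.32741173 249.37528322]
[[457.0, -132.0], [617.0, -149.0], [597.0, -388.0], [437.0, -366.0]]
```

View pics/lidcrop.png

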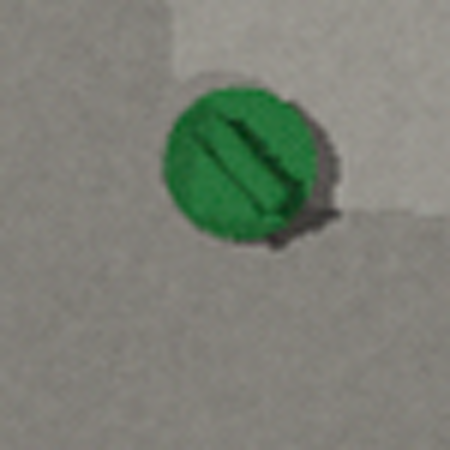

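```bash
python3 - <<'E'
from h import *
im=cv2.imread("pics/side0.png")[:,:,::-1].copy();c=ctrl.camera_info("side");g,b=masks(im)
n,l,st,ce=cv2.connectedComponentsWithStats(g)
for i in range(1,n):
    if st[i,4]>60:print(st[i],ce[i].round())
for nm,x,y,p in(("A",516.2,-198.6,deep),("A",514.2,-200.5,shal),("B",523.3,-321.3,deep),("B",524.5,-325.2,shal)):
    m=sil(c,x,y,5,p,g.shape);print(nm,p[-1][0],cv2.boundingRect(m), [ (m&g&1).sum(),(m&b).sum(),m.sum()])
E
```

```text
[ 359  124   56   64 1650] [386. 155.]
[333 232  32  27 695] [348. 244.]
[ 188  245   38   49 1400] [207. 268.]
A 82 (357, 146, 33, 43) [np.uint64(788), np.uint64(236), np.uint64(1055)]
A 62 (358, 153, 31, 36) [np.uint64(795), np.uint64(52), np.uint64(893)]
B 82 (384, 123, 32, 40) [np.uint64(856), np.uint64(23), np.uint64(957)]
B 62 (384, 128, 30, 34) [np.uint64(732), np.uint64(52), np.uint64(805)]
```

```bash
cat >> h.py <<'E'
from scipy.spatial.transform import Rotation as Rn
def go(x,y,z,yaw=None):
    s=ctrl.sense();q=s["ee_rot"];R=Rn.from_quat([q[1],q[2],q[3],q[0]]);X=R.as_matrix()[:,0];cur=np.arctan2(X[1],X[0])
    yaw=cur if yaw is None else yaw
    T=Rn.from_euler("z",yaw)*Rn.from_euler("x",np.pi)
    d=R.inv().apply(np.array([x,y,z])-s["eef_pos"]);dr=(R.inv()*T).as_rotvec()
    print("yaw",round(cur,3),"pos",s["eef_pos"].round(1),"mm",d.round(1),"units",(d/120).round(3),"dr",(dr/(np.pi/4)).round(3))
E
python3 -c "
from h import *
go(523.3,-321.3,231); go(523.3,-321.3,49)"
```

```text
yaw 0.272 pos [ 140.9 -505.5  230.8] mm [417.8 -74.8  -0. ] units [ 3.482 -0.623 -0.   ] dr [-0.001 -0.     0.   ]
yaw 0.272 pos [ 140.9 -505.5  230.8] mm [417.8 -74.6 182. ] units [ 3.481 -0.621  1.517] dr [-0.001 -0.     0.   ]
```

Request:
arm_command --increments '[{"offset": [0.2,-0.03,0],"dr": [0,0,0],"hand": 1},{"offset": [0.38,-0.07,0],"dr": [0,0,0],"hand": 1},{"offset": [0.38,-0.07,0],"dr": [0,0,0],"hand": 1},{"offset": [0.38,-0.07,0],"dr": [0,0,0],"hand": 1},{"offset": [0.38,-0.07,0],"dr": [0,0,0],"hand": 1},{"offset": [0.38,-0.07,0],"dr": [0,0,0],"hand": 1},{"offset": [0.38,-0.07,0],"dr": [0,0,0],"hand": 1},{"offset": [0.38,-0.07,0],"dr": [0,0,0],"hand": 1}]'

```text
time_s: 0.9
eef_pos: [456.3, -352.2, 231.0]
ee_rot: [-0.0, 0.991, 0.136, -0.0]
force: [-0.8, -0.3, 0.1]
grip_width: 0.995
grip_force: 0.0
```

Request:
arm_command --increments '[{"offset": [0.38,-0.06,0],"dr": [0,0,0],"hand": 1},{"offset": [0.24,-0.04,0],"dr": [0,0,0],"hand": 1},{"offset": [0,0,0.2],"dr": [0,0,0],"hand": 1},{"offset": [0,0,0.2],"dr": [0,0,0],"hand": 1},{"offset": [0,0,0],"dr": [0,0,0],"hand": 1},{"offset": [0,0,0],"dr": [0,0,0],"hand": 1}]'

```text
time_s: 1.5
eef_pos: [523.2, -322.1, 183.7]
ee_rot: [-0.0, 0.991, 0.135, -0.0]
force: [-0.2, 1.0, 0.0]
grip_width: 1.002
grip_force: 0.0
```

```bash
python3 - <<'E'
from h import *
go(523.3,-321.3,49)
c=ctrl.camera_info("wrist");im=ctrl.capture("wrist");cv2.imwrite("pics/w1.png",im[:,:,::-1])
print(proj(c,[[523.3,-321.3,87],[514.2,-200.5,67]]).round())
E
```

```text
yaw 0.272 pos [ 523.2 -322.1  183.7] mm [  0.3  -0.7 134.7] units [ 0.003 -0.006  1.123] dr [-0.  0. -0.]
[[277. 210.]
 [123. 172.]]
```

View pics/w1.png

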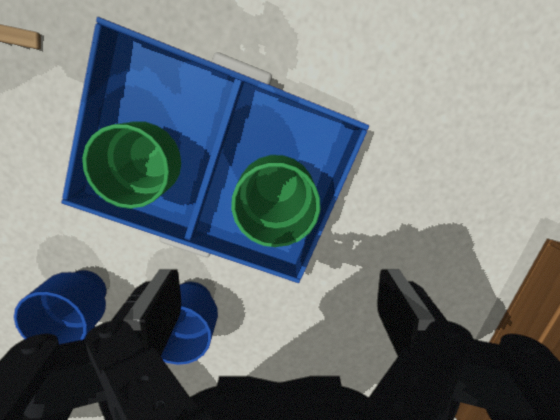

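```bash
cat >> h.py <<'E'
def wfit(im,c,guess,z0,prof):
    g,b=masks(im);g=cv2.morphologyEx(g,cv2.MORPH_CLOSE,np.ones((5,5)));p=proj(c,[*guess,z0+prof[-1][0]-10])[0].round().astype(int)
    n,l=cv2.connectedComponents(g);w=l[max(p[1]-40,0):p[1]+40,max(p[0]-40,0):p[0]+40];k=np.bincount(w[w>0]).argmax();G=(l==k)
    def cost(q):
        m=sil(c,q[0],q[1],z0,prof,G.shape).astype(bool);return 1-(m&G).sum()/(m|G).sum()
    r=minimize(cost,guess,method="Nelder-Mead",options=dict(initial_simplex=[guess,np.add(guess,[8,0]),np.add(guess,[0,8])],xatol=.1,fatol=1e-5))
    return r.x.round(1),round(r.fun,3)
E
python3 - <<'E'
from h import *
c=ctrl.camera_info("wrist");im=cv2.imread("pics/w1.png")[:,:,::-1].copy()
for p in(deep,shal):print(wfit(im,c,(523.3,-321.3),5,p),wfit(im,c,(514.2,-200.5),5,p))
E
```

```text
(array([ 524.6, -320.1]), np.float64(0.049)) (array([ 524. , -211.7]), np.float64(0.172))
(array([ 519.9, -321.5]), np.float64(0.091)) (array([ 518.4, -201.3]), np.float64(0.041))
```

Request:
arm_command --increments '[{"offset": [0.014,-0.01,0.3],"dr": [0,0,0],"hand": 1},{"offset": [0,0,0.3],"dr": [0,0,0],"hand": 1},{"offset": [0,0,0.3],"dr": [0,0,0],"hand": 1},{"offset": [0,0,0.22],"dr": [0,0,0],"hand": 1},{"offset": [0,0,0],"dr": [0,0,0],"hand": 1},{"offset": [0,0,0],"dr": [0,0,0],"hand": -1},{"offset": [0,0,0],"dr": [0,0,0],"hand": -1},{"offset": [0,0,0],"dr": [0,0,0],"hand": -1}]' --grip_force 35

```text
time_s: 2.35
eef_pos: [525.6, -321.3, 51.7]
ee_rot: [0.002, 0.991, 0.135, 0.002]
force: [0.0, 0.8, 7.4]
grip_width: 0.77
grip_force: 39.6
```

Request:
arm_command --increments '[{"offset": [0,0,0],"dr": [0,0,0],"hand": -1},{"offset": [0,0,0],"dr": [0,0,0],"hand": -1},{"offset": [0,0,0],"dr": [0,0,0],"hand": -1},{"offset": [0,0,0],"dr": [0,0,0],"hand": -1}]'

```text
time_s: 2.75
eef_pos: [525.6, -321.3, 51.7]
ee_rot: [0.002, 0.991, 0.136, 0.002]
force: [-0.1, 0.0, 8.1]
grip_width: 0.777
grip_force: 39.6
```

Request:
arm_command --increments '[{"offset": [0,0,-0.15],"dr": [0,0,0],"hand": -1},{"offset": [0,0,-0.3],"dr": [0,0,0],"hand": -1},{"offset": [0,0,-0.3],"dr": [0,0,0],"hand": -1},{"offset": [0,0,-0.3],"dr": [0,0,0],"hand": -1},{"offset": [0,0,-0.15],"dr": [0,0,0],"hand": -1},{"offset": [0,0,0],"dr": [0,0,0],"hand": -1}]'

```text
time_s: 3.35
eef_pos: [525.5, -321.2, 196.9]
ee_rot: [0.003, 0.991, 0.136, 0.002]
force: [-0.1, 0.2, -1.0]
grip_width: 0.777
grip_force: 39.5
```

```bash
python3 -c "
from h import *
s=ctrl.sense();print(s['force'],s['grip_width'],s['time_s'])
go(568,255.5,195)"
```

```text
[-0.05099914  0.24551828 -0.97391796] 0.7771597890557573 3.35
yaw 0.272 pos [ 525.5 -321.2  196.9] mm [ 195.8 -544.1   -0.6] units [ 1.632 -4.534 -0.005] dr [ 0.008 -0.005 -0.   ]
```

Request:
arm_command --increments '[{"offset": [0.06,-0.16,0],"dr": [0,0,0],"hand": -1},{"offset": [0.12,-0.33,0],"dr": [0,0,0],"hand": -1},{"offset": [0.12,-0.33,0],"dr": [0,0,0],"hand": -1},{"offset": [0.12,-0.33,0],"dr": [0,0,0],"hand": -1},{"offset": [0.12,-0.33,0],"dr": [0,0,0],"hand": -1},{"offset": [0.12,-0.33,0],"dr": [0,0,0],"hand": -1},{"offset": [0.12,-0.33,0],"dr": [0,0,0],"hand": -1},{"offset": [0.12,-0.33,0],"dr": [0,0,0],"hand": -1}]'

```text
time_s: 4.15
eef_pos: [548.5, -4.1, 192.1]
ee_rot: [-0.0, 0.991, 0.135, -0.001]
force: [0.1, -0.4, -0.3]
grip_width: 0.776
grip_force: 39.5
```

Request:
arm_command --increments '[{"offset": [0.12,-0.33,0],"dr": [0,0,0],"hand": -1},{"offset": [0.12,-0.33,0],"dr": [0,0,0],"hand": -1},{"offset": [0.12,-0.33,0],"dr": [0,0,0],"hand": -1},{"offset": [0.12,-0.33,0],"dr": [0,0,0],"hand": -1},{"offset": [0.12,-0.33,0],"dr": [0,0,0],"hand": -1},{"offset": [0.09,-0.26,0],"dr": [0,0,0],"hand": -1},{"offset": [0.04,-0.15,0],"dr": [0,0,0],"hand": -1},{"offset": [0,0,0],"dr": [0,0,0],"hand": -1}]'

```text
time_s: 4.95
eef_pos: [566.2, 257.9, 191.6]
ee_rot: [-0.0, 0.991, 0.137, -0.001]
force: [0.8, -0.2, -0.7]
grip_width: 0.777
grip_force: 39.5
```

```bash
python3 - <<'E'
from h import *
c=ctrl.camera_info("wrist");im=ctrl.capture("wrist");cv2.imwrite("pics/w2.png",im[:,:,::-1])
go(568,255.5,91)
print(proj(c,circ(568,255.5,88,30,4)).round(),proj(c,circ(*ctrl.sense()["eef_pos"][:2],ctrl.sense()["eef_pos"][2]-46.7+82,33,4)).round())
E
```

```text
yaw 0.273 pos [566.4 256.4 191.8] mm [  1.4   1.3 100.8] units [0.012 0.011 0.84 ] dr [0.    0.002 0.   ]
[[293. 168.]
 [243. 195.]
 [271. 241.]
 [320. 216.]] [[308. 243.]
 [193. 301.]
 [259. 390.]
 [366. 342.]]
```

View pics/w2.png

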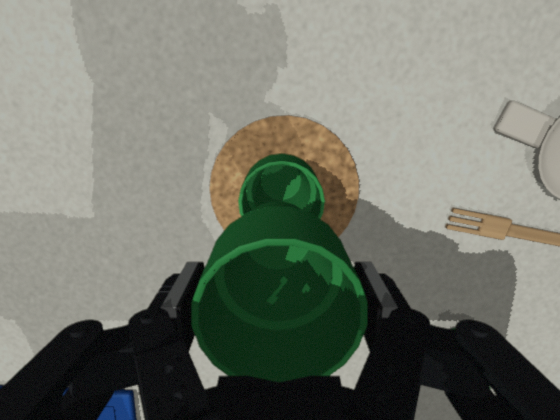

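Request:
arm_command --increments '[{"offset": [0.012,0.011,0.2],"dr": [0,0,0],"hand": -1},{"offset": [0,0,0.2],"dr": [0,0,0],"hand": -1},{"offset": [0,0,0.15],"dr": [0,0,0],"hand": -1},{"offset": [0,0,0.1],"dr": [0,0,0],"hand": -1},{"offset": [0,0,0.08],"dr": [0,0,0],"hand": -1},{"offset": [0,0,0.06],"dr": [0,0,0],"hand": -1},{"offset": [0,0,0.03],"dr": [0,0,0],"hand": -1},{"offset": [0,0,0],"dr": [0,0,0],"hand": -1}]'

```text
time_s: 5.8
eef_pos: [568.8, 254.9, 94.5]
ee_rot: [-0.0, 0.991, 0.135, 0.0]
force: [-0.1, 0.4, -0.9]
grip_width: 0.773
grip_force: 39.5
```

Request:
arm_command --increments '[{"offset": [0,0,0.025],"dr": [0,0,0],"hand": -1},{"offset": [0,0,0.02],"dr": [0,0,0],"hand": -1},{"offset": [0,0,0],"dr": [0,0,0],"hand": -1},{"offset": [0,0,0],"dr": [0,0,0],"hand": -1}]'

```text
time_s: 6.2
eef_pos: [569.6, 255.0, 90.7]
ee_rot: [0.0, 0.991, 0.136, 0.001]
force: [-0.9, -0.6, 7.3]
grip_width: 0.772
grip_force: 40.1
```

Request:
arm_command --increments '[{"offset": [0,0,0],"dr": [0,0,0],"hand": 1},{"offset": [0,0,0],"dr": [0,0,0],"hand": 1},{"offset": [0,0,0],"dr": [0,0,0],"hand": 1},{"offset": [0,0,-0.05],"dr": [0,0,0],"hand": 1},{"offset": [0,0,-0.2],"dr": [0,0,0],"hand": 1},{"offset": [0,0,-0.3],"dr": [0,0,0],"hand": 1},{"offset": [0,0,-0.35],"dr": [0,0,0],"hand": 1},{"offset": [0,0,-0.1],"dr": [0,0,0],"hand": 1}]'

```text
time_s: 7.0
eef_pos: [570.0, 255.3, 214.4]
ee_rot: [-0.0, 0.991, 0.136, 0.004]
force: [0.1, 0.8, 0.3]
grip_width: 1.0
grip_force: 0.0
```

```bash
python3 - <<'E'
from h import *
s=ctrl.sense();c=ctrl.camera_info("wrist");im=ctrl.capture("wrist");cv2.imwrite("pics/w3.png",im[:,:,::-1])
stk=[(0,22),(44,28),(44,33),(120,33)]
print(s["grip_width"],wfit(im,c,(568,255.5),6,stk),[wfit(im,c,(568,255.5),6,stk[:3]+[(h,33)])[1] for h in(112,116,124,130)])
t=ctrl.capture("side");print(fit([(ctrl.camera_info("side"),*masks(t))],(568,255.5),6,stk))
cv2.imwrite("pics/s3.png",t[:,:,::-1])
go(516,-201,190)
E
```

```text
1.0001111291504223 (array([569.2, 255.9]), np.float64(0.059)) [np.float64(0.015), np.float64(0.025), np.float64(0.091), np.float64(0.138)]
(array([568.5, 255. ]), np.float64(0.058))
yaw 0.272 pos [569.4 255.1 211.3] mm [-174.   425.    20.6] units [-1.45   3.542  0.172] dr [ 0.    -0.005 -0.   ]
```

View pics/w3.png

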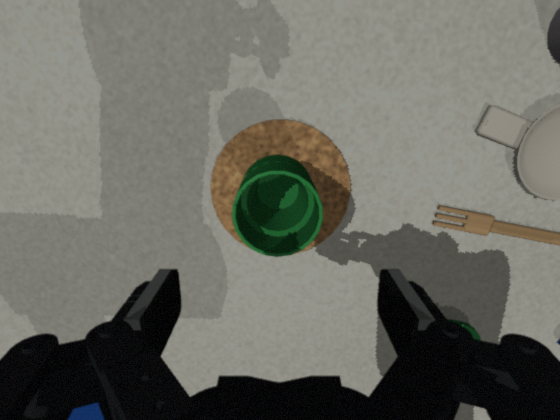

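Request:
arm_command --increments '[{"offset": [-0.07,0.17,0],"dr": [0,0,0],"hand": 1},{"offset": [-0.13,0.33,0],"dr": [0,0,0],"hand": 1},{"offset": [-0.13,0.33,0],"dr": [0,0,0],"hand": 1},{"offset": [-0.13,0.33,0],"dr": [0,0,0],"hand": 1},{"offset": [-0.13,0.33,0],"dr": [0,0,0],"hand": 1},{"offset": [-0.13,0.33,0],"dr": [0,0,0],"hand": 1},{"offset": [-0.13,0.33,0],"dr": [0,0,0],"hand": 1},{"offset": [-0.13,0.33,0],"dr": [0,0,0],"hand": 1}]'

```text
time_s: 7.9
eef_pos: [534.3, -64.7, 207.4]
ee_rot: [-0.001, 0.991, 0.136, -0.001]
force: [1.2, -0.1, -0.3]
grip_width: 1.0
grip_force: 0.0
```

Request:
arm_command --increments '[{"offset": [-0.13,0.3,0],"dr": [0,0,0],"hand": 1},{"offset": [-0.13,0.3,0],"dr": [0,0,0],"hand": 1},{"offset": [-0.13,0.3,0],"dr": [0,0,0],"hand": 1},{"offset": [-0.08,0.16,0],"dr": [0,0,0],"hand": 1},{"offset": [0,0,0],"dr": [0,0,0],"hand": 1},{"offset": [0,0,0],"dr": [0,0,0],"hand": 1},{"offset": [0,0,0],"dr": [0,0,0],"hand": 1},{"offset": [0,0,0],"dr": [0,0,0],"hand": 1}]'

```text
time_s: 8.7
eef_pos: [515.3, -199.9, 208.9]
ee_rot: [-0.0, 0.991, 0.136, -0.0]
force: [0.6, -0.3, -0.8]
grip_width: 0.998
grip_force: 0.0
```

```bash
python3 - <<'E'
from h import *
s=ctrl.sense();c=ctrl.camera_info("wrist");im=ctrl.capture("wrist")
r=wfit(im,c,(516,-201),5,shal);print(r,wfit(im,c,(516,-201),5,deep)[1])
go(*r[0],30)
cs=ctrl.camera_info("side");t=ctrl.capture("side");V=(cs,*masks(t))
print([(h,*fit([V],(568.5,255.5),6,[(0,22),(44,28),(44,33),(h,33)])) for h in(114,117,120,123,126)])
E
```

```text
(array([ 518.3, -201.2]), np.float64(0.055)) 0.174
yaw 0.273 pos [ 515.3 -200.   209. ] mm [  2.6   2.  179. ] units [0.021 0.016 1.491] dr [-0.  0. -0.]
[(114, array([570.4, 253.4]), np.float64(0.037)), (117, array([569.1, 254.5]), np.float64(0.039)), (120, array([568.7, 255.1]), np.float64(0.057)), (123, array([568.7, 254.8]), np.float64(0.077)), (126, array([568.5, 254.8]), np.float64(0.097))]
```

Request:
arm_command --increments '[{"offset": [0.01,0.012,0.3],"dr": [0,0,0],"hand": 1},{"offset": [0,0,0.35],"dr": [0,0,0],"hand": 1},{"offset": [0,0,0.35],"dr": [0,0,0],"hand": 1},{"offset": [0,0,0.3],"dr": [0,0,0],"hand": 1},{"offset": [0,0,0.175],"dr": [0,0,0],"hand": 1},{"offset": [0,0,0],"dr": [0,0,0],"hand": 1},{"offset": [0,0,0],"dr": [0,0,0],"hand": 1}]' --grip_force 35

```text
time_s: 9.5
eef_pos: [517.2, -202.0, 32.9]
ee_rot: [0.0, 0.991, 0.136, 0.0]
force: [-0.2, 0.4, 0.2]
grip_width: 0.997
grip_force: 0.0
```

Request:
arm_command --increments '[{"offset": [0,0,0],"dr": [0,0,0],"hand": -1},{"offset": [0,0,0],"dr": [0,0,0],"hand": -1},{"offset": [0,0,0],"dr": [0,0,0],"hand": -1},{"offset": [0,0,0],"dr": [0,0,0],"hand": -1},{"offset": [0,0,0],"dr": [0,0,0],"hand": -1},{"offset": [0,0,0],"dr": [0,0,0],"hand": -1}]'

```text
time_s: 10.1
eef_pos: [517.6, -202.5, 33.7]
ee_rot: [0.001, 0.991, 0.136, 0.001]
force: [-0.6, 0.9, 6.2]
grip_width: 0.749
grip_force: 39.0
```

Request:
arm_command --increments '[{"offset": [0,0,-0.12],"dr": [0,0,0],"hand": -1},{"offset": [0,0,-0.3],"dr": [0,0,0],"hand": -1},{"offset": [0,0,-0.35],"dr": [0,0,0],"hand": -1},{"offset": [0,0,-0.35],"dr": [0,0,0],"hand": -1},{"offset": [0,0,-0.25],"dr": [0,0,0],"hand": -1},{"offset": [0,0,-0.1],"dr": [0,0,0],"hand": -1},{"offset": [0,0,0],"dr": [0,0,0],"hand": -1},{"offset": [0,0,0],"dr": [0,0,0],"hand": -1}]'

```text
time_s: 10.9
eef_pos: [516.2, -201.8, 206.9]
ee_rot: [-0.001, 0.991, 0.135, -0.001]
force: [-0.2, 0.9, -1.4]
grip_width: 0.745
grip_force: 38.9
```

```bash
python3 - <<'E'
from h import *
s=ctrl.sense();print(s["grip_width"],s["force"].round(1))
c=ctrl.camera_info("wrist");im=ctrl.capture("wrist");cv2.imwrite("pics/w4.png",im[:,:,::-1])
z=s["eef_pos"][2]
for dz in(-6,-3,0,3):print(dz,wfit(im,c,s["eef_pos"][:2],z-28.7+dz,shal))
go(568.8,255.5,z)
E
```

```text
0.7446110252616479 [-0.2  0.9 -1.4]
-6 (array([ 514.4, -202.7]), np.float64(0.036))
-3 (array([ 516.1, -202.4]), np.float64(0.02))
0 (array([ 517.2, -202.1]), np.float64(0.054))
3 (array([ 517.5, -202. ]), np.float64(0.096))
yaw 0.272 pos [ 516.1 -201.7  206.6] mm [ 1.735e+02 -4.263e+02  3.000e-01] units [ 1.446e+00 -3.552e+00  3.000e-03] dr [-0.003  0.003 -0.   ]
```

View pics/w4.png

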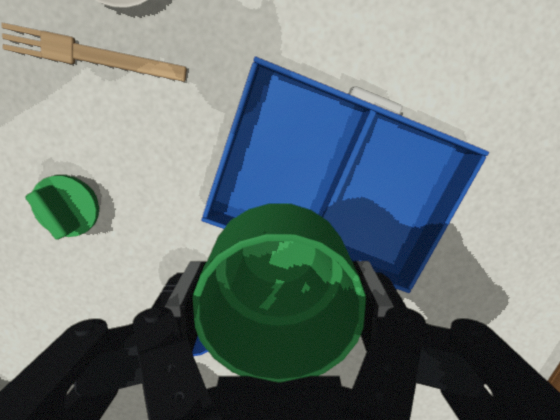

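Request:
arm_command --increments '[{"offset": [0.07,-0.17,0],"dr": [0,0,0],"hand": -1},{"offset": [0.13,-0.33,0],"dr": [0,0,0],"hand": -1},{"offset": [0.13,-0.33,0],"dr": [0,0,0],"hand": -1},{"offset": [0.13,-0.33,0],"dr": [0,0,0],"hand": -1},{"offset": [0.13,-0.33,0],"dr": [0,0,0],"hand": -1},{"offset": [0.13,-0.33,0],"dr": [0,0,0],"hand": -1},{"offset": [0.13,-0.33,0],"dr": [0,0,0],"hand": -1},{"offset": [0.13,-0.33,0],"dr": [0,0,0],"hand": -1}]'

```text
time_s: 11.75
eef_pos: [549.5, 117.9, 206.8]
ee_rot: [-0.0, 0.991, 0.135, -0.001]
force: [1.5, -1.0, -1.2]
grip_width: 0.745
grip_force: 39.0
```

Request:
arm_command --increments '[{"offset": [0.13,-0.3,0],"dr": [0,0,0],"hand": -1},{"offset": [0.13,-0.3,0],"dr": [0,0,0],"hand": -1},{"offset": [0.13,-0.3,0],"dr": [0,0,0],"hand": -1},{"offset": [0.076,-0.17,0],"dr": [0,0,0],"hand": -1},{"offset": [0,0,0],"dr": [0,0,0],"hand": -1},{"offset": [0,0,0],"dr": [0,0,0],"hand": -1},{"offset": [0,0,0],"dr": [0,0,0],"hand": -1},{"offset": [0,0,0],"dr": [0,0,0],"hand": -1}]'

```text
time_s: 12.55
eef_pos: [569.6, 253.8, 208.3]
ee_rot: [0.0, 0.991, 0.135, -0.0]
force: [0.0, -0.3, -1.4]
grip_width: 0.747
grip_force: 39.0
```

```bash
python3 -c "
from h import *
go(569,255.3,131)"
```

```text
yaw 0.27 pos [569.6 253.8 208.3] mm [-0.1 -1.6 77.3] units [-0.001 -0.013  0.644] dr [0.    0.001 0.   ]
```

Request:
arm_command --increments '[{"offset": [0,-0.013,0.1],"dr": [0,0,0],"hand": -1},{"offset": [0,0,0.15],"dr": [0,0,0],"hand": -1},{"offset": [0,0,0.13],"dr": [0,0,0],"hand": -1},{"offset": [0,0,0.1],"dr": [0,0,0],"hand": -1},{"offset": [0,0,0.08],"dr": [0,0,0],"hand": -1},{"offset": [0,0,0.05],"dr": [0,0,0],"hand": -1},{"offset": [0,0,0],"dr": [0,0,0],"hand": -1},{"offset": [0,0,0],"dr": [0,0,0],"hand": -1}]'

```text
time_s: 13.35
eef_pos: [569.3, 256.4, 135.8]
ee_rot: [-0.0, 0.991, 0.135, 0.0]
force: [-0.4, 0.2, 0.8]
grip_width: 0.751
grip_force: 39.0
```

Request:
arm_command --increments '[{"offset": [0,0,0.02],"dr": [0,0,0],"hand": -1},{"offset": [0,0,0.02],"dr": [0,0,0],"hand": -1},{"offset": [0,0,0.01],"dr": [0,0,0],"hand": -1},{"offset": [0,0,0],"dr": [0,0,0],"hand": -1},{"offset": [0,0,0],"dr": [0,0,0],"hand": -1}]'

```text
time_s: 13.85
eef_pos: [569.6, 256.4, 130.7]
ee_rot: [0.0, 0.991, 0.136, 0.001]
force: [-2.0, -0.0, 6.7]
grip_width: 0.747
grip_force: 39.9
```

Seated at the expected height with contact force; release and rise.

Request:
arm_command --increments '[{"offset": [0,0,0],"dr": [0,0,0],"hand": 1},{"offset": [0,0,0],"dr": [0,0,0],"hand": 1},{"offset": [0,0,0],"dr": [0,0,0],"hand": 1},{"offset": [0,0,-0.05],"dr": [0,0,0],"hand": 1},{"offset": [0,0,-0.2],"dr": [0,0,0],"hand": 1},{"offset": [0,0,-0.3],"dr": [0,0,0],"hand": 1},{"offset": [0,0,-0.35],"dr": [0,0,0],"hand": 1},{"offset": [0,0,-0.1],"dr": [0,0,0],"hand": 1}]'

```text
time_s: 14.65
eef_pos: [570.2, 256.7, 254.6]
ee_rot: [-0.0, 0.991, 0.136, 0.004]
force: [0.3, -0.2, 0.9]
grip_width: 1.0
grip_force: 0.0
```

```bash
python3 - <<'E'
from h import *
t=ctrl.capture("side");V=(ctrl.camera_info("side"),*masks(t));cv2.imwrite("pics/s5.png",t[:,:,::-1])
print([(h,*fit([V],(568.5,255.5),6,[(0,22),(44,28),(44,33),(h,33)])) for h in(150,154,158,164)])
c=ctrl.camera_info("wrist");im=ctrl.capture("wrist")
print([wfit(im,c,(569,255.5),6,[(0,22),(44,28),(44,33),(h,33)]) for h in (150,154,158)])
# bar angle from the earlier wrist picture w4: PCA is unsure; go over the lid
go(429.5,0.5,200)
cv2.imwrite("pics/s5c.png",cv2.resize(t[200:330,150:280],None,fx=4,fy=4)[:,:,::-1])
E
```

```text
[(150, array([572.8, 252.5]), np.float64(0.05)), (154, array([570.4, 254.2]), np.float64(0.038)), (158, array([569.1, 254.7]), np.float64(0.047)), (164, array([568.9, 254.9]), np.float64(0.082))]
[(array([569. , 255.4]), np.float64(0.021)), (array([570.2, 255.8]), np.float64(0.044)), (array([571. , 256.7]), np.float64(0.075))]
yaw 0.272 pos [569.7 256.6 251.5] mm [-204.   209.    50.7] units [-1.7    1.742  0.422] dr [ 0.    -0.005 -0.   ]
```

View pics/s5c.png

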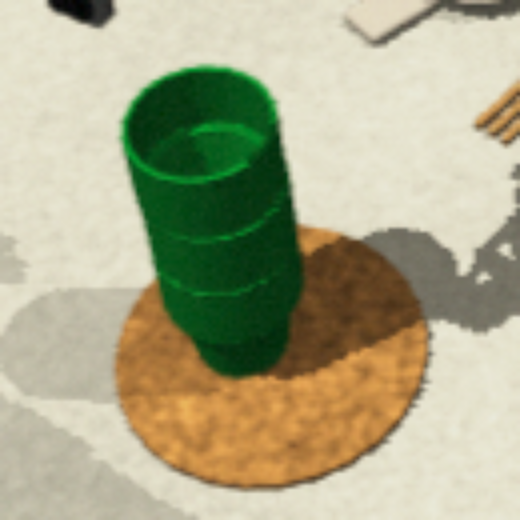

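Request:
arm_command --increments '[{"offset": [-0.13,0.13,0],"dr": [0,0,0],"hand": 1},{"offset": [-0.25,0.26,0],"dr": [0,0,0],"hand": 1},{"offset": [-0.25,0.26,0],"dr": [0,0,0],"hand": 1},{"offset": [-0.25,0.26,0],"dr": [0,0,0],"hand": 1},{"offset": [-0.25,0.26,0],"dr": [0,0,0],"hand": 1},{"offset": [-0.25,0.26,0],"dr": [0,0,0],"hand": 1},{"offset": [-0.22,0.21,0.1],"dr": [0,0,0],"hand": 0.5},{"offset": [-0.1,0.1,0.2],"dr": [0,0,0],"hand": 0.0}]'

```text
time_s: 15.55
eef_pos: [427.4, -1.3, 212.6]
ee_rot: [0.0, 0.991, 0.135, 0.0]
force: [0.3, 0.6, -0.3]
grip_width: 0.69
grip_force: 0.0
```

Request:
arm_command --increments '[{"offset": [0,0,0.1],"dr": [0,0,-0.1],"hand": 0},{"offset": [0,0,0],"dr": [0,0,-0.16],"hand": 0},{"offset": [0,0,0],"dr": [0,0,-0.16],"hand": 0},{"offset": [0,0,0],"dr": [0,0,-0.15],"hand": 0},{"offset": [0,0,0],"dr": [0,0,0],"hand": 0},{"offset": [0,0,0],"dr": [0,0,0],"hand": 0},{"offset": [0,0,0],"dr": [0,0,0],"hand": 0}]'

```text
time_s: 16.25
eef_pos: [428.4, 0.6, 200.8]
ee_rot: [-0.0, 0.936, 0.351, -0.0]
force: [0.5, 1.1, -0.4]
grip_width: 0.5
grip_force: 0.0
```

```bash
python3 - <<'E'
from h import *
s=ctrl.sense();c=ctrl.camera_info("wrist");im=ctrl.capture("wrist")
print(s["time_s"],s["grip_width"]);go(429.5,.5,26)
x,y=np.maximum(proj(c,[429.5,.5,36])[0].astype(int)-75,0);print(x,y)
np.save("w6.npy",im)
cv2.imwrite("pics/w6.png",cv2.resize(im[y:y+150,x:x+150],None,fx=4,fy=4,interpolation=cv2.INTER_CUBIC)[:,:,::-1])
E
```

```text
16.25 0.500277773110072
yaw 0.718 pos [428.5   0.5 201. ] mm [  0.8   0.8 175. ] units [0.007 0.007 1.458] dr [-0.001  0.    -0.   ]
203 110
```

View pics/w6.png

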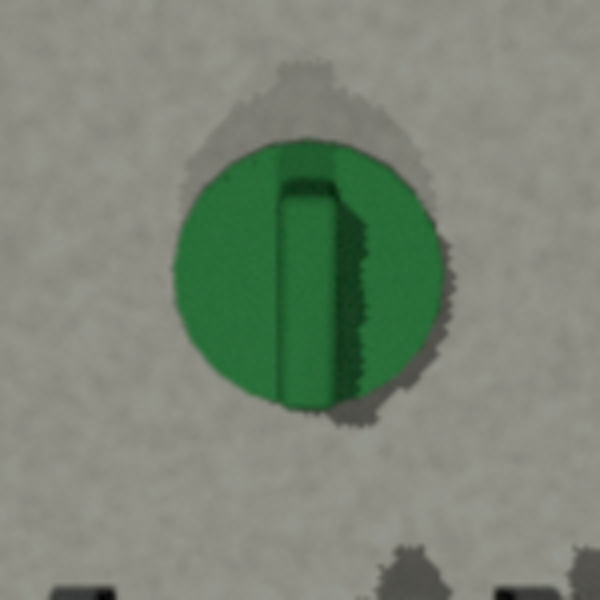

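```bash
python3 - <<'E'
from h import *
c=ctrl.camera_info("wrist")
a=ray(c,(203+309/4-.4,110+272/4-.4),18);b=ray(c,(203+307/4-.4,110+302/4-.4),50);print(a,b)
go(*a,26);go(*b,26)
E
```

```text
[433.16822352   2.17534574] [433.1393658    2.86801526]
yaw 0.718 pos [428.5   0.5 201. ] mm [  4.7   2.  175. ] units [0.039 0.016 1.458] dr [-0.001  0.    -0.   ]
yaw 0.718 pos [428.5   0.5 201. ] mm [  5.1   1.4 175. ] units [0.043 0.012 1.458] dr [-0.001  0.    -0.   ]
```

Request:
arm_command --increments '[{"offset": [0.03,0.012,0.25],"dr": [0,0,0],"hand": 0},{"offset": [0,0,0.35],"dr": [0,0,0],"hand": 0},{"offset": [0,0,0.35],"dr": [0,0,0],"hand": 0},{"offset": [0,0,0.3],"dr": [0,0,0],"hand": 0},{"offset": [0,0,0.18],"dr": [0,0,0],"hand": 0},{"offset": [0,0,0],"dr": [0,0,0],"hand": 0},{"offset": [0,0,0],"dr": [0,0,0],"hand": 0}]'

```text
time_s: 17.0
eef_pos: [432.6, 1.7, 30.2]
ee_rot: [0.0, 0.936, 0.352, 0.0]
force: [0.8, -0.2, -0.4]
grip_width: 0.498
grip_force: 0.0
```

Request:
arm_command --increments '[{"offset": [0,0,0],"dr": [0,0,0],"hand": -1},{"offset": [0,0,0],"dr": [0,0,0],"hand": -1},{"offset": [0,0,0],"dr": [0,0,0],"hand": -1},{"offset": [0,0,0],"dr": [0,0,0],"hand": -1},{"offset": [0,0,0],"dr": [0,0,0],"hand": -1},{"offset": [0,0,0],"dr": [0,0,0],"hand": -1},{"offset": [0,0,0],"dr": [0,0,0],"hand": -1}]' --grip_force 40

```text
time_s: 17.7
eef_pos: [433.1, 1.6, 30.9]
ee_rot: [0.001, 0.936, 0.352, 0.001]
force: [-0.5, 0.3, 6.6]
grip_width: 0.155
grip_force: 40.0
```

Request:
arm_command --increments '[{"offset": [0,0,-0.15],"dr": [0,0,0],"hand": -1},{"offset": [0,0,-0.3],"dr": [0,0,0],"hand": -1},{"offset": [0,0,-0.35],"dr": [0,0,0],"hand": -1},{"offset": [0,0,-0.35],"dr": [0,0,0],"hand": -1},{"offset": [0,0,-0.35],"dr": [0,0,0],"hand": -1},{"offset": [0,0,-0.25],"dr": [0,0,0],"hand": -1},{"offset": [0,0,-0.1],"dr": [0,0,0],"hand": -1},{"offset": [0,0,0],"dr": [0,0,0],"hand": -1}]'

```text
time_s: 18.5
eef_pos: [432.8, 1.7, 253.7]
ee_rot: [0.001, 0.936, 0.352, 0.002]
force: [-0.1, -0.7, -0.8]
grip_width: 0.156
grip_force: 39.1
```

```bash
python3 - <<'E'
from h import *
s=ctrl.sense();p=s["eef_pos"];print(s["grip_width"],s["force"].round(1))
c=ctrl.camera_info("wrist");im=ctrl.capture("wrist");cv2.imwrite("pics/w7.png",im[:,:,::-1])
print(proj(c,circ(*p[:2],p[2]-30.9+22,33,4)).round())
go(569.5,255.5,p[2])
E
```

```text
0.15629735218397786 [-0.1 -0.7 -0.8]
[[323. 217.]
 [224. 224.]
 [235. 309.]
 [326. 303.]]
yaw 0.719 pos [432.3   1.8 252.2] mm [ 270.4 -100.4   -1.4] units [ 2.253 -0.837 -0.012] dr [ 0.002 -0.001 -0.   ]
```

View pics/w7.png

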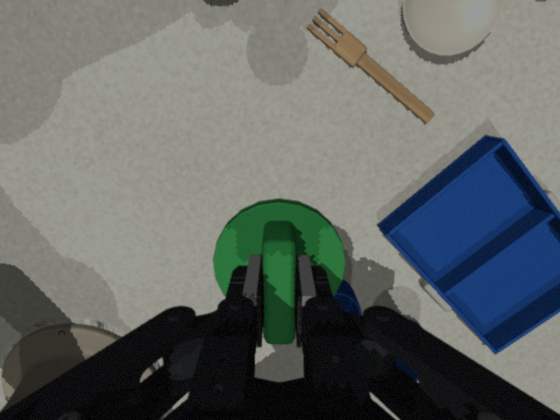

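```bash
python3 - <<'E'
from h import *
s=ctrl.sense();p=s["eef_pos"];c=ctrl.camera_info("wrist");a=.719
for dx in(-4,0,4):
    q=proj(c,circ(p[0]+dx*np.cos(a),p[1]+dx*np.sin(a),p[2]-30.9+22,33,120));print(dx,q.min(0).round(1),q.max(0).round(1))
E
```

```text
-4 [210.4 208.8] [343.8 328.5]
0 [209.9 200.6] [344.2 322. ]
4 [209.4 192.3] [344.7 315.4]
```

Request:
arm_command --increments '[{"offset": [0.15,-0.06,0],"dr": [0,0,0],"hand": -1},{"offset": [0.33,-0.12,0],"dr": [0,0,0],"hand": -1},{"offset": [0.33,-0.12,0],"dr": [0,0,0],"hand": -1},{"offset": [0.33,-0.12,0],"dr": [0,0,0],"hand": -1},{"offset": [0.33,-0.12,0],"dr": [0,0,0],"hand": -1},{"offset": [0.33,-0.12,0],"dr": [0,0,0],"hand": -1},{"offset": [0.33,-0.12,0],"dr": [0,0,0],"hand": -1},{"offset": [0.12,-0.057,0],"dr": [0,0,0],"hand": -1}]'

```text
time_s: 19.35
eef_pos: [569.4, 258.0, 249.3]
ee_rot: [-0.0, 0.936, 0.353, -0.001]
force: [-0.0, 0.3, -0.1]
grip_width: 0.152
grip_force: 39.2
```

Request:
arm_command --increments '[{"offset": [0,0,0.1],"dr": [0,0,0],"hand": -1},{"offset": [0,0,0.1],"dr": [0,0,0],"hand": -1},{"offset": [0,0,0],"dr": [0,0,0],"hand": -1},{"offset": [0,0,0],"dr": [0,0,0],"hand": -1},{"offset": [0,0,0],"dr": [0,0,0],"hand": -1}]'

```text
time_s: 19.85
eef_pos: [569.3, 254.6, 228.4]
ee_rot: [0.0, 0.936, 0.352, 0.0]
force: [-0.1, -0.2, 0.3]
grip_width: 0.155
grip_force: 39.1
```

```bash
python3 -c "
from h import *
go(569.3,255.5,181)"
```

```text
yaw 0.719 pos [569.3 254.6 228.4] mm [ 0.6 -0.7 47.4] units [ 0.005 -0.006  0.395] dr [ 0.001 -0.001 -0.   ]
```

Request:
arm_command --increments '[{"offset": [0.005,-0.006,0.1],"dr": [0,0,0],"hand": -1},{"offset": [0,0,0.1],"dr": [0,0,0],"hand": -1},{"offset": [0,0,0.07],"dr": [0,0,0],"hand": -1},{"offset": [0,0,0.05],"dr": [0,0,0],"hand": -1},{"offset": [0,0,0.03],"dr": [0,0,0],"hand": -1},{"offset": [0,0,0.02],"dr": [0,0,0],"hand": -1},{"offset": [0,0,0],"dr": [0,0,0],"hand": -1},{"offset": [0,0,0],"dr": [0,0,0],"hand": -1}]'

```text
time_s: 20.65
eef_pos: [569.3, 256.3, 183.6]
ee_rot: [0.0, 0.936, 0.352, 0.0]
force: [-1.0, 0.3, -0.8]
grip_width: 0.152
grip_force: 39.1
```

Request:
arm_command --increments '[{"offset": [0,0,0.015],"dr": [0,0,0],"hand": -1},{"offset": [0,0,0.015],"dr": [0,0,0],"hand": -1},{"offset": [0,0,0],"dr": [0,0,0],"hand": -1},{"offset": [0,0,0],"dr": [0,0,0],"hand": -1}]'

```text
time_s: 21.05
eef_pos: [569.6, 256.3, 180.9]
ee_rot: [0.0, 0.936, 0.352, 0.001]
force: [-1.0, -0.0, 5.5]
grip_width: 0.151
grip_force: 40.0
```

Home at 180.9 with contact; release (half open) and rise clear.

Request:
arm_command --increments '[{"offset": [0,0,0],"dr": [0,0,0],"hand": 0},{"offset": [0,0,0],"dr": [0,0,0],"hand": 0},{"offset": [0,0,0],"dr": [0,0,0],"hand": 0},{"offset": [0,0,-0.05],"dr": [0,0,0],"hand": 0},{"offset": [0,0,-0.2],"dr": [0,0,0],"hand": 0},{"offset": [0,0,-0.3],"dr": [0,0,0],"hand": 0},{"offset": [0,0,-0.3],"dr": [0,0,0],"hand": 0},{"offset": [-0.3,0,-0.1],"dr": [0,0,0],"hand": 0}]'

```text
time_s: 21.85
eef_pos: [544.3, 233.5, 297.4]
ee_rot: [0.0, 0.936, 0.353, 0.004]
force: [0.4, -1.4, 0.0]
grip_width: 0.496
grip_force: 0.0
```

Request:
arm_command --increments '[{"offset": [-0.3,0,0],"dr": [0,0,0],"hand": 0},{"offset": [-0.2,0,0],"dr": [0,0,0],"hand": 0},{"offset": [0,0,0],"dr": [0,0,0],"hand": 0},{"offset": [0,0,0],"dr": [0,0,0],"hand": 0},{"offset": [0,0,0],"dr": [0,0,0],"hand": 0}]'

```text
time_s: 22.35
eef_pos: [497.5, 193.3, 293.7]
ee_rot: [-0.0, 0.936, 0.352, 0.0]
force: [0.6, 0.8, 0.4]
grip_width: 0.502
grip_force: 0.0
```

```bash
python3 - <<'E'
from h import *
t=ctrl.capture("side");cv2.imwrite("pics/s8.png",cv2.resize(t[180:330,150:300],None,fx=4,fy=4)[:,:,::-1])
E
```

```text
(no output)
```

View pics/s8.png

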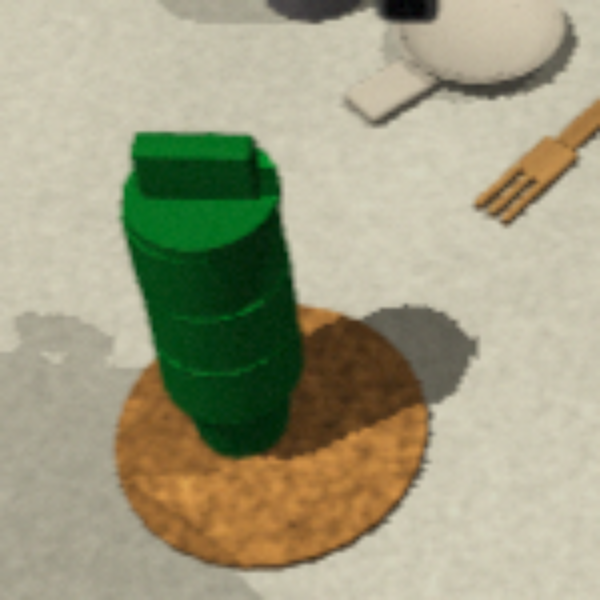

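The stack stands upright on the mat with the lid flush at the crop's (200,215) and nothing touching it.

```bash
python3 -c "
from rig import ctrl
print(ctrl.finish_job())"
```

```text
the job is handed in; nothing more can be done
None
```

The deep cup, shallow cup and lid are stacked on the mat cup and the job is handed in at about 22 s of the 67 s. The final side picture shows the stack upright with the lid flush; the hand-in returned no verdict.

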